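# Ultrasonic leak check along a sample chamber's lid joint

### The arm

A 6-joint arm with a two-finger parallel gripper is mounted at the origin on the work surface. World frame = base frame: x ahead of the robot, y to its left, z up, the work surface at z = 0. Lengths are in m, angles in rad, forces in N, time in s.
With the tool pointing down it reaches from about 0.35 to 0.975 m from the base axis. Payload 17.4 kg.
Tool frame: the origin (TCP) lies midway between the tips of the shut fingers; the grasp point (between the pads) lies 19 mm behind it; z points along the fingers, y is the line along which they close (so a half turn about z gives the same grasp; the last joint's range is limited). The gripper opens to 85 mm and grips with 20 to 120 N. Pads are 22 mm wide; open, the fingers measure 114 mm over their backs; the gripper's body (76 mm by 85 mm) begins 54 mm behind the grasp point. The pads swing forward as they close: fully open they stand 13 mm farther back than shut.
Start: joints at [1.216, 0.116, 1.442, -0, 1.584, -0.038], TCP at [0.21, 0.641, 0.231] pointing down, gripper open.
Joint ranges: [-2.83, 2.83], [-0.83, 2.19], [0.07, 2.5], [-1.14, 4.28], [0.01, 3], [-2.97, 2.97]. Speed limits (rad/s): [1.89, 1.89, 2.22, 3.14, 3.14, 3.14].

### API

Orientations are given as a rotation vector (axis times angle).
In Python, from rig import read_state, viewer, robot gives the robot as it stands.
- The arm moves only by the tool jog_arm, never from a script. Its argument "rows" is a list of rows, each an object of numbers: "tx", "ty", "tz": the shift along the tool's x, y, z in mm; "twist": the turn about the tool's z in degrees; "jaw": the closure, from 0 (fully open) to 1 (shut). In form: [{"tx": .., "ty": .., "tz": .., "twist": .., "jaw": ..}, ...]. A call has 1 to 12 rows; each row is the pose to reach, as a shift and turn from the pose commanded when the call began, along the tool's axes at that moment; what a row does not reach only later rows make up. A row lasts 1/10 s, in which the tool goes at most 50 mm and 8.59 degrees, less where a joint would pass 70% of its speed; a pose out of reach is approached as far as the arm can. A call with a gripper value outside its range is refused whole. The fingers move at their own pace and stop on an object; "grip_force" is the grip in N (left out, the last holds). Time passes only in rows, so rows that repeat a pose let the fingers close. It gives the time, the measured TCP pose, the force, the opening and the grip force at its end, in the units of the state.
- read_state(): the state, without advancing time (a new reading comes with each control period).
- viewer.camera(name): name is "scene" or "top" or "wrist"; returns a dict with "image" (480x640x3 uint8, red, green, blue), "z_map" (480x640 float32, m along the optical axis (not along the pixel's ray), 0 where there is no reading), "mtx" (3x3 intrinsics, pixels), "dist_coeffs" ([k1, k2, p1, p2, k3] as OpenCV has them; the pictures are not rectified), "eye" and "rotation" of the camera in the world. Camera axes: x right, y down, z forward; pixel columns grow to the right and rows downward; lengths in m; the calibration is good to about 2 mm. A picture is of the moment at which its call begins.
- robot.hand_in(): hands the job in; it is judged then, once.
The state is a dict: "t": time; "q": joint angles; "joint_vel": joint speeds; "joint_efforts": joint torques, N m; "eef_pos": TCP position; "tool_rot": TCP orientation; "contact_force": force on the tool from outside, world axes, zero at the start; "torque": the same for the moment, N m; "finger_gap": finger opening in m; "finger_force": force on a finger pad.
Only numpy, scipy, OpenCV 4.12 (cv2) and the standard library are available. Lean on these libraries where they do the work, as an engineer would, in place of code of your own. Each camera call takes 0.05 s, during which the arm holds its last target. There are 200 camera calls.

### The job

Press the button of the tone generator on the sample chamber's lid fully down and let it come up again. Then take the leak detector from its rest and check the lid joint on the side away from the hinges, from the end nearest the robot to the far end: tip pointed square at the joint and within about a finger's breadth of it, slowly, at some 3 cm a second, and without pushing the tip against the chamber. Finally lay the detector back in both forks of its rest, tip the same way as before, and leave everything else where it is.

Things in the scene. Friction and masses are not known exactly. Their poses are not given: they have to be found in the camera images.
- chamber: Sample chamber, fixed: dark box on feet, aluminium body flange and lid (both 200 mm along x, 144 along y, lid top 97 mm up, thumb screws to 112), 3 mm black gasket between. Hinges on the +y long side; dark window frame on the lid at x = -32 mm; brass stubs at the ends, x to +-112 mm, 45 mm up. Origin: underside centre, on the bench; x leads away from the robot. The -y side is the one to check.
- joint_mid (a point): Middle of the joint to check, on the flanges' outer face at the gasket's mid-height, 85.5 mm above the bench. x runs level along the straight joint to its far end, y into the chamber (outside is -y), z up. The face is flat, 200 mm long, from 74 to 97 mm high; below it the body stands 10 mm back.
- joint_near (a point): The joint's end nearest the robot: corner of the flanges, 100 mm from the middle (x = -100 mm).
- joint_far (a point): The joint's far end: the other corner, 100 mm from the middle (x = +100 mm).
- tone_button (a joint): Travel of the tone generator's push button: 0 m up, 0.006 m fully down. Springs back by itself; needs 1.5 N to start and 5 N to be fully down, pressed straight down.
- tone_button_top (a point): Centre of the button's flat top, 169 mm above the bench when up; the button is 28 mm across and stands 10 mm proud of a 44 mm collar, on top of the grey ribbed tone generator (50 mm round) screwed into the lid at chamber x = +56 mm, y = 0.
- rest: The detector's bench rest, fixed: black base 130 (x) by 90 by 10 mm, two V forks (90 degrees, 10 mm thick, mouth 40 mm wide, tips 70 mm up) at x = -46 and +46 mm, 82 mm free between them. Origin: underside centre, on the bench; x along the detector towards its tip, z up. Home in both forks, the detector's axis lies over this x axis, 70 mm above the bench.
- detector_grip (a point): Cordless leak detector, loose in the rest, 195 mm long, about 0.22 kg: grey round handle 28 mm across from x = -65 to +60 mm, black cone, 9 mm steel tube. This point: on its axis at the middle of the black grip band, near the balance point, 70 mm above the bench, mid-way between the forks (to 5 mm off along the axis). x along the axis towards the tip.
- detector_tip (a point): Centre of the detector's tip, the free end of the steel tube (10 mm across), on the axis 130 mm from the grip point; x points out of the tip.
- mouse: Bystander: black computer mouse, 108 x 60 x 34 mm, origin under its centre.
- sample_box: Bystander: clear closed plastic box, 114 x 84 x 38 mm, origin under its centre.
- tape_roll: Bystander: roll of clear tape lying flat, 90 mm across, 25 mm high, origin under its centre.
- screwdriver: Bystander: black-handled screwdriver, 170 mm long, lying on the bench.
- ballpoint: Bystander: red ballpoint pen, 142 mm long, 10 mm high, origin under its middle.
- drive: Bystander: black portable disk drive, 80 x 120 x 18 mm, origin under its centre.
There are look-alikes about, which are no part of the job. What is shaped like the part that bears detector_grip but purple is not meant.

How it is judged:
By the outcome, as a careful person would: the job done as asked, in the order asked, and still so for the second after the job is handed in, with the robot touching nothing.
It also fails if it takes over 72 s, if anything falls off the work surface, if the arm or the gripper's body presses on something with over 40 N, if the wrist force passes 120 N, or if a joint passes its speed limit or range.

## Working session

There is one attempt and no reset: what is moved stays moved. The work goes in short steps, Python scripts to look and compute and a tool call to move; the robot and the scene stay as the last step left them, time stands still between calls to the robot, and variables do not carry over. Pictures are saved under pics/ and viewed, at most 12 in all, crops included, and the job is handed in when it is done.

Besides the shell and the picture viewer there is one more tool, called after "Request:" as a command line: name --argument value ..., lists and objects as JSON in quotes. jog_arm: Moves the arm, as the interface text tells. Its arguments: {"type":"object","properties":{"rows":{"type":"array"},"grip_force":{"type":"number"}},"required":["rows"]}

```bash
ls; mkdir -p pics
python3 - <<'E'
from rig import read_state, viewer, robot
import cv2,numpy as np
print({k:np.round(v,3) for k,v in read_state().items()})
for n in ("scene","top"):
    c=viewer.camera(n); cv2.imwrite(f"pics/{n}0.png",c["image"][:,:,::-1]); np.savez(f"{n}0.npz",**c)
    print(n,c["mtx"],c["dist_coeffs"],c["eye"],c["rotation"])
E
```

```text
pics
{'t': np.float64(0.0), 'q': array([ 1.216,  0.116,  1.442,  0.   ,  1.584, -0.038]), 'joint_vel': array([-0.001, -0.001,  0.   ,  0.002,  0.   , -0.   ]), 'joint_efforts': array([ 2.0000e-03, -7.3195e+01, -6.3251e+01,  0.0000e+00,  6.0000e-03,
        0.0000e+00]), 'eef_pos': array([0.21 , 0.641, 0.231]), 'tool_rot': array([-4.960e-01, -3.102e+00,  2.000e-03]), 'contact_force': array([ 0.371, -0.425, -0.06 ]), 'torque': array([-0.018, -0.011, -0.009]), 'finger_force': np.float64(0.0), 'finger_gap': np.float64(0.085)}
scene [[594.81701901   0.         321.22489736]
 [  0.         594.81701901 231.4733844 ]
 [  0.           0.           1.        ]] [-0.13578062  0.          0.          0.          0.        ] [ 1.33438862 -0.21046411  1.38998467] [-2.01746143 -1.67925527  0.51809847]
top [[513.61698689   0.         321.07849005]
 [  0.         513.61698689 234.61442833]
 [  0.           0.           1.        ]] [0.01096426 0.         0.         0.         0.        ] [ 0.3043683  -0.0375514   1.20832657] [-2.12068889  2.12786547 -0.16058261]
```

View pics/top0.png

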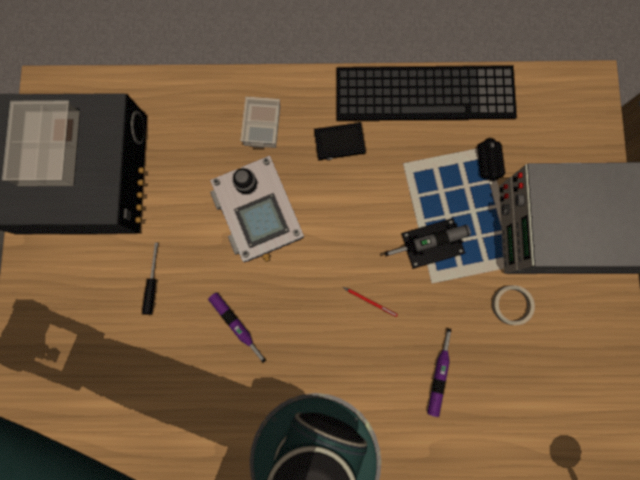

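View pics/scene0.png

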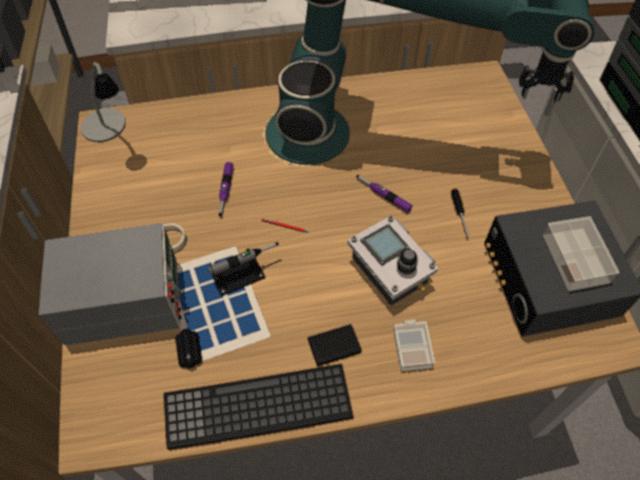

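The top view shows the chamber at (257,210) with the round button at (243,180). The only grey detector is in the black rest at (430,243), with its tip to the left at (385,253). The scene view agrees: detector at (240,260), chamber at (392,258). The purple look-alikes at top (237,327) and (440,372) lie loose on the bench, so the grey one in the rest is the one meant. I'll confirm that in a crop while measuring.

```bash
cat > h.py <<'E'
import numpy as np,cv2
from scipy.spatial.transform import Rotation as R
def ray(c,px):
    p=cv2.undistortPoints(np.array(px,float).reshape(-1,1,2),c["mtx"],c["dist_coeffs"])[:,0]
    return R.from_rotvec(c["rotation"]).apply(np.c_[p,np.ones(len(p))])
def plane(c,px,z):
    d=ray(c,px); return c["eye"]+d*((z-c["eye"][2])/d[:,2])[:,None]
def proj(c,P):
    Rm=R.from_rotvec(c["rotation"]).inv(); t=-Rm.apply(c["eye"])
    return cv2.projectPoints(np.array(P,float).reshape(-1,3),Rm.as_rotvec(),t,c["mtx"],c["dist_coeffs"])[0][:,0]
def cloud(c):
    v,u=np.nonzero(c["z_map"]>0); d=ray(c,np.c_[u,v]); return c["eye"]+d*c["z_map"][v,u][:,None],u,v
E
python3 - <<'E'
from h import *
c=dict(np.load("top0.npz")); im=c["image"]
P,u,v=cloud(c)
H=np.zeros((480,640));H[v,u]=P[:,2]
X=np.zeros((480,640,3));X[v,u]=P
# lid: height 0.085..0.12 in chamber region
reg=np.zeros((480,640),bool);reg[140:275,195:315]=1
m=(reg&(H>.085)&(H<.125)).astype(np.uint8)
n,l,s,_=cv2.connectedComponentsWithStats(m);k=1+s[1:,4].argmax()
cnt=max(cv2.findContours((l==k).astype(np.uint8),0,1)[0],key=len)
print("lid z med",np.median(H[l==k]))
b=cv2.minAreaRect(plane(c,cnt[:,0],.097)[:,:2].astype(np.float32));print("lid rect",b)
mb=reg&(H>.155);print("button depth", np.median(H[mb]),mb.sum(),np.mean(plane(c,np.argwhere(mb)[:,::-1],.169),0))
reg2=np.zeros((480,640),bool);reg2[215:275,370:480]=1
md=reg2&(H>.055)
print("det",md.sum(),H[md].max()); Q=X[md][:,:2];w,V=np.linalg.eigh(np.cov(Q.T));print(Q.mean(0),V[:,1],np.sqrt(w)); pr=(Q-Q.mean(0))@V[:,1];print(pr.min(),pr.max())
mr=reg2&(H>.005)&(H<.02)
print("base",mr.sum(),cv2.minAreaRect(X[mr][:,:2].astype(np.float32)))
a=cv2.resize(im[140:275,195:315],None,fx=4,fy=4,interpolation=2)[:,:,::-1]
d=cv2.resize(im[205:283,370:480],None,fx=3,fy=3,interpolation=2)[:,:,::-1]
o=np.zeros((540,800,3),np.uint8);o[:,:480]=a;o[:234,480-0:800][:, :320]=d[:, :320];
e=cv2.resize(im[290:420,200:460],None,fx=1.2,fy=1.2)[:,:,::-1];o[300:456,480:792]=e
cv2.imwrite("pics/crop1.png",o)
E
```

```text
lid z med 0.10034768207814715
lid rect ((0.554025411605835, 0.13097286224365234), (0.20240244269371033, 0.1546444594860077), 22.859561920166016)
button depth 0.1626049337957618 329 [0.60499729 0.14616989 0.169     ]
det 969 0.09111101374187647
[ 0.4853424  -0.26861237] [-0.27390571  0.96175655] [0.00910196 0.0491028 ]
-0.07929035026488088 0.11495727574881837
base 1770 ((0.4860800802707672, -0.2596825361251831), (0.2589045763015747, 0.14111414551734924), 89.65193939208984)
```

View pics/crop1.png

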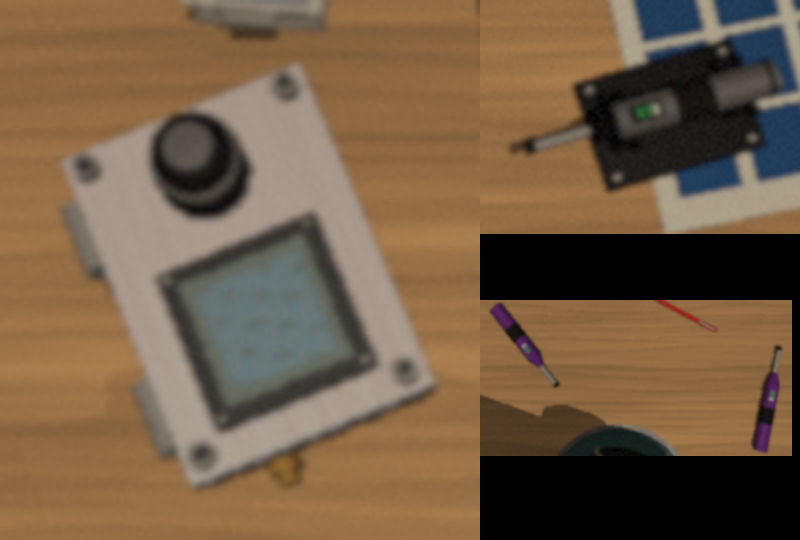

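The crop confirms it: the grey-handled detector lies in the rest, with its tip at about (375,255) in the full image. The hinges are on the chamber's left, so the joint to check is the right edge. Next I'll refine the lid by colour.

```bash
cat >> h.py <<'E'
def go(s,x,y,z,ax):
    """world target TCP (m) and wanted tool-y direction angle (deg, mod 180) -> tool shift mm, twist deg"""
    T=R.from_rotvec(s["tool_rot"]); d=T.inv().apply(np.array([x,y,z])-s["eef_pos"])*1e3
    M=T.as_matrix(); a=np.degrees(np.arctan2(M[1,1],M[0,1]))
    tw=-((ax-a+90)%180-90)   # tool z is down
    print("shift",d.round(1),"twist",round(tw,2),"tool-y now",round(a,2))
E
python3 - <<'E'
from h import *
from rig import read_state
s=read_state(); M=R.from_rotvec(s["tool_rot"]).as_matrix();print(M.round(3))
for n,roi in (("top",(140,275,195,315)),("scene",(205,310,340,445))):
    c=dict(np.load(n+"0.npz")); hsv=cv2.cvtColor(c["image"],cv2.COLOR_RGB2HSV)
    r=np.zeros((480,640),np.uint8);r[roi[0]:roi[1],roi[2]:roi[3]]=1
    m=((hsv[...,1]<60)&(hsv[...,2]>120)).astype(np.uint8)*r
    m=cv2.morphologyEx(m,cv2.MORPH_CLOSE,np.ones((5,5)));
    m=cv2.morphologyEx(m,cv2.MORPH_OPEN,np.ones((9,9)))
    cnt=max(cv2.findContours(m,0,1)[0],key=cv2.contourArea)
    print(n,cv2.minAreaRect(plane(c,cnt[:,0],.097)[:,:2].astype(np.float32)))
c=dict(np.load("top0.npz"))
pk=np.array([[300,64],[435,385],[195,488],[62,160]])/4+[195-.4,140-.4]
W=plane(c,pk,.097)[:,:2];print(W, W.mean(0),np.linalg.norm(W-np.roll(W,1,0),axis=1))
btn=plane(c,[[187/4+194.6,150/4+139.6]],.169);print("btn",btn)
go(s,*btn[0,:2],.25,22.9)
E
```

```text
[[-0.95   0.312 -0.   ]
 [ 0.312  0.95  -0.001]
 [ 0.    -0.001 -1.   ]]
top ((0.5394651293754578, 0.1665695458650589), (0.19870012998580933, 0.06838269531726837), 22.185503005981445)
scene ((0.5579914450645447, 0.12724417448043823), (0.2047446221113205, 0.15096913278102875), 20.072542190551758)
[[0.67635993 0.09915395]
 [0.49215911 0.02212924]
 [0.43583555 0.15290002]
 [0.621252   0.23211552]] [0.55640165 0.12657468] [0.14392937 0.19965658 0.14238448 0.20162925]
btn [[0.60570469 0.14900498 0.169     ]]
shift [-529.1 -344.6  -19. ] twist 48.95 tool-y now 71.85
```

Run:
```python
from h import *
from rig import read_state
for n in ("top","scene"):
    P,u,v=cloud(dict(np.load(n+"0.npz")))
    k=(P[:,1]>.27)&(P[:,0]>.35)&(P[:,0]<.9)&(P[:,1]<.75)&(P[:,2]>.05)&(P[:,2]<.25)
    print(n,k.sum(),P[k].min(0),P[k].max(0), np.percentile(P[k],99,axis=0))
go(read_state(),.607,.1487,.30,15.9)
```

```text
top 18916 [0.51226096 0.41087548 0.05000916] [0.8145355  0.71659564 0.19832704] [0.80792701 0.68844503 0.19509802]
scene 13756 [0.50922576 0.40992756 0.05001231] [0.81577244 0.72228367 0.19972784] [0.81338105 0.71381304 0.19394754]
shift [-530.4 -344.5  -69. ] twist 55.95 tool-y now 71.85
```

Request:
jog_arm --rows '[{"tx":0,"ty":0,"tz":-40,"jaw":0},{"tx":0,"ty":0,"tz":-69,"jaw":0}]'

```text
schema error: expected keys tx, ty, tz, twist, jaw
```

Request:
jog_arm --rows '[{"tx":0,"ty":0,"tz":-40,"twist":0,"jaw":1},{"tx":-20,"ty":-13,"tz":-69,"twist":4,"jaw":1},{"tx":-60,"ty":-39,"tz":-69,"twist":8,"jaw":1},{"tx":-100,"ty":-65,"tz":-69,"twist":12,"jaw":1},{"tx":-140,"ty":-91,"tz":-69,"twist":18,"jaw":1},{"tx":-180,"ty":-117,"tz":-69,"twist":24,"jaw":1},{"tx":-220,"ty":-143,"tz":-69,"twist":30,"jaw":1},{"tx":-260,"ty":-169,"tz":-69,"twist":36,"jaw":1},{"tx":-300,"ty":-195,"tz":-69,"twist":42,"jaw":1},{"tx":-340,"ty":-221,"tz":-69,"twist":48,"jaw":1},{"tx":-380,"ty":-247,"tz":-69,"twist":52,"jaw":1},{"tx":-410,"ty":-266,"tz":-69,"twist":56,"jaw":1}]'

```text
t: 1.3
eef_pos: [0.5182, 0.2585, 0.3001]
tool_rot: [1.899, 2.503, -0.001]
contact_force: [0.8, 1.5, -0.2]
finger_gap: 0.0001
finger_force: 0.0
```

Run:
```python
from h import *
from rig import read_state,viewer
s=read_state();print(s["t"],s["q"].round(3),s["eef_pos"].round(4),s["tool_rot"].round(3))
go(s,.607,.1487,.25,15.9)
c=viewer.camera("wrist");np.savez("w1.npz",**c);cv2.imwrite("pics/w1.png",c["image"][:,:,::-1]);print(c["eye"],c["mtx"][0])
M=R.from_rotvec(s["tool_rot"]).as_matrix();print("eye in tool",M.T@(c["eye"]-s["eef_pos"]))
print("proj btn",proj(c,[.607,.1487,.169]))
```

```text
1.3 [ 0.419 -0.102  1.551 -0.     1.693  0.146] [0.5182 0.2585 0.3001] [ 1.899e+00  2.503e+00 -1.000e-03]
shift [-129.7   56.    50.1] twist -0.29 tool-y now 15.61
[0.49837494 0.33164252 0.44198459] [411.63837643   0.         327.96124392]
eye in tool [ 0.07569429  0.00053608 -0.14193061]
proj btn [[399.45676295 396.393905  ]]
```

View pics/w1.png

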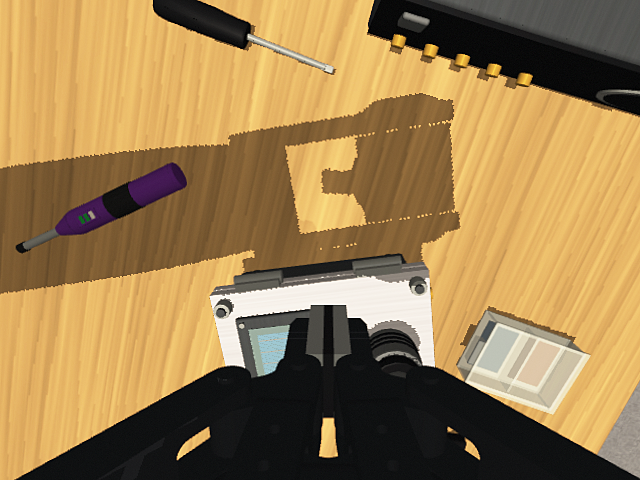

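The wrist view shows the shut fingers at (328,340), the lid's hinge side at (330,275) and the tone generator partly hidden at (395,345). This agrees with the map, so I'll go over the button.

Request:
jog_arm --rows '[{"tx":-40,"ty":17,"tz":15,"twist":0,"jaw":1},{"tx":-80,"ty":35,"tz":40,"twist":0,"jaw":1},{"tx":-115,"ty":50,"tz":70,"twist":0,"jaw":1},{"tx":-130,"ty":56,"tz":100,"twist":0,"jaw":1},{"tx":-130,"ty":56,"tz":115,"twist":0,"jaw":1},{"tx":-130,"ty":56,"tz":120,"twist":0,"jaw":1},{"tx":-130,"ty":56,"tz":120,"twist":0,"jaw":1},{"tx":-130,"ty":56,"tz":120,"twist":0,"jaw":1}]'

```text
t: 2.15
eef_pos: [0.6064, 0.1522, 0.182]
tool_rot: [1.892, 2.507, 0.002]
contact_force: [-0.8, 0.8, 0.3]
finger_gap: -0.0001
finger_force: 0.0
```

Run:
```python
from h import *
from rig import read_state,viewer
s=read_state();print(s["t"],s["eef_pos"].round(4),s["contact_force"].round(2))
go(s,.607,.1487,.169,15.6)
```

```text
2.15 [0.6064 0.1522 0.182 ] [-0.78  0.76  0.32]
shift [-3.5 -0.4 13. ] twist 0.32 tool-y now 15.92
```

Request:
jog_arm --rows '[{"tx":-2,"ty":0,"tz":4,"twist":0,"jaw":1},{"tx":-3,"ty":0,"tz":8,"twist":0,"jaw":1},{"tx":-3,"ty":0,"tz":11,"twist":0,"jaw":1},{"tx":-3,"ty":0,"tz":13,"twist":0,"jaw":1},{"tx":-3,"ty":0,"tz":15,"twist":0,"jaw":1},{"tx":-3,"ty":0,"tz":17,"twist":0,"jaw":1},{"tx":-3,"ty":0,"tz":18,"twist":0,"jaw":1},{"tx":-3,"ty":0,"tz":18,"twist":0,"jaw":1},{"tx":-3,"ty":0,"tz":18,"twist":0,"jaw":1}]'

```text
t: 3.05
eef_pos: [0.6073, 0.1483, 0.163]
tool_rot: [1.894, 2.506, 0.001]
contact_force: [-3.1, 0.6, 7.6]
finger_gap: -0.0
finger_force: 3.9
```

Request:
jog_arm --rows '[{"tx":0,"ty":0,"tz":0.5,"twist":0,"jaw":1},{"tx":0,"ty":0,"tz":1,"twist":0,"jaw":1},{"tx":0,"ty":0,"tz":1,"twist":0,"jaw":1},{"tx":0,"ty":0,"tz":1,"twist":0,"jaw":1}]'

```text
t: 3.45
eef_pos: [0.6073, 0.1484, 0.1629]
tool_rot: [1.893, 2.506, 0.001]
contact_force: [-6.5, -1.6, 15.1]
finger_gap: -0.0003
finger_force: 7.3
```

Pushing further raised the force to 15 N with no change in z, so the button is on its stop. I'll release it and work out the detector axis.

Request:
jog_arm --rows '[{"tx":0,"ty":0,"tz":-8,"twist":0,"jaw":1},{"tx":0,"ty":0,"tz":-30,"twist":0,"jaw":1},{"tx":0,"ty":0,"tz":-75,"twist":0,"jaw":0},{"tx":0,"ty":0,"tz":-120,"twist":0,"jaw":0},{"tx":0,"ty":0,"tz":-137,"twist":0,"jaw":0},{"tx":0,"ty":0,"tz":-137,"twist":0,"jaw":0}]'

```text
t: 4.05
eef_pos: [0.6079, 0.1484, 0.3013]
tool_rot: [1.892, 2.504, 0.005]
contact_force: [0.5, -0.0, 0.0]
finger_gap: 0.0577
finger_force: 0.0
```

Run:
```python
from h import *
from rig import read_state,viewer
c=dict(np.load("top0.npz"))
a=plane(c,[[380.7,254.0],[469.0,230.0]],.07)
d=a[0]-a[1];print(a,np.linalg.norm(d),np.degrees(np.arctan2(d[1],d[0])))
u=d/np.linalg.norm(d);g=a[0]-.13*u;print("grip",g)
# base corners (crop px) at z=.01
k=(np.array([[573,85],[727,40],[765,145],[610,190]])-[480,0])/3+[369.7,204.7]
W=plane(c,k,.010);print(W,W.mean(0),np.linalg.norm(W-np.roll(W,1,0),axis=1))
e=W[0]-W[1]+W[3]-W[2];yaw=np.degrees(np.arctan2(e[1],e[0]));print("rest yaw",yaw)
s=read_state();print(s["t"],s["eef_pos"].round(4))
go(s,g[0],g[1],.20,yaw-90)
P,u_,v=cloud(c)
q=(P[:,1]<-.3)&(P[:,0]>.3);print("right box",P[q&(P[:,2]>.1)].min(0),P[q&(P[:,2]>.1)].max(0))
```

```text
[[ 0.45483195 -0.14916651  0.07      ]
 [ 0.50815885 -0.34743071  0.07      ]] 0.20531061973012701 105.05449766905105
grip [ 0.48859785 -0.27470481  0.07      ]
[[ 0.51246313 -0.20322434  0.01      ]
 [ 0.54788674 -0.3253201   0.01      ]
 [ 0.46423471 -0.35103532  0.01      ]
 [ 0.42945764 -0.22957912  0.01      ]] [ 0.48851056 -0.27728972  0.01      ] [0.08708895 0.12713067 0.08751534 0.12633707]
rest yaw 106.07893850385835
4.05 [0.6079 0.1484 0.3013]
shift [-374.4 -230.7  100.5] twist -0.23 tool-y now 15.85
right box [ 0.41438068 -0.68681625  0.10043488] [ 0.62740676 -0.42362797  0.19258281]
```

Request:
jog_arm --rows '[{"tx":-20,"ty":-12,"tz":0,"twist":0,"jaw":0},{"tx":-60,"ty":-37,"tz":10,"twist":0,"jaw":0},{"tx":-100,"ty":-62,"tz":20,"twist":0,"jaw":0},{"tx":-140,"ty":-86,"tz":35,"twist":0,"jaw":0},{"tx":-180,"ty":-111,"tz":50,"twist":0,"jaw":0},{"tx":-220,"ty":-135,"tz":65,"twist":0,"jaw":0},{"tx":-260,"ty":-160,"tz":80,"twist":0,"jaw":0},{"tx":-300,"ty":-184,"tz":90,"twist":0,"jaw":0},{"tx":-340,"ty":-209,"tz":100,"twist":0,"jaw":0},{"tx":-365,"ty":-224,"tz":100,"twist":0,"jaw":0},{"tx":-377,"ty":-231,"tz":100,"twist":0,"jaw":0},{"tx":-377,"ty":-231,"tz":100,"twist":0,"jaw":0}]'

```text
t: 5.25
eef_pos: [0.4873, -0.2784, 0.1969]
tool_rot: [-1.895, -2.503, 0.0]
contact_force: [-0.1, 0.4, -0.4]
finger_gap: 0.0851
finger_force: 0.0
```

Request:
jog_arm --rows '[{"tx":0,"ty":0,"tz":0,"twist":0,"jaw":0},{"tx":0,"ty":0,"tz":0,"twist":0,"jaw":0}]'

```text
t: 5.45
eef_pos: [0.4884, -0.2764, 0.1981]
tool_rot: [-1.892, -2.507, -0.0]
contact_force: [0.7, 1.8, 0.5]
finger_gap: 0.0855
finger_force: 0.0
```

Run:
```python
from h import *
from rig import read_state,viewer
s=read_state();print(s["t"],s["eef_pos"].round(4),s["q"].round(2))
go(s,.4885,-.277,.051,16)
ims=[viewer.camera(n) for n in ("wrist","top")]
for n,c in zip("wt",ims): np.savez(n+"2.npz",**c)
b=cv2.resize(ims[1]["image"][150:290,220:500],(560,280),interpolation=2)
a=cv2.resize(ims[0]["image"],(400,300),interpolation=3)
o=np.zeros((580,560,3),np.uint8);o[:300,:400]=a;o[300:]=b
cv2.imwrite("pics/w2.png",o[:,:,::-1])
```

```text
5.45 [ 0.4884 -0.2764  0.1981] [-0.56 -0.12  1.73  0.    1.53 -0.84]
shift [ -0.7  -0.  147.1] twist -0.08 tool-y now 15.92
```

View pics/w2.png

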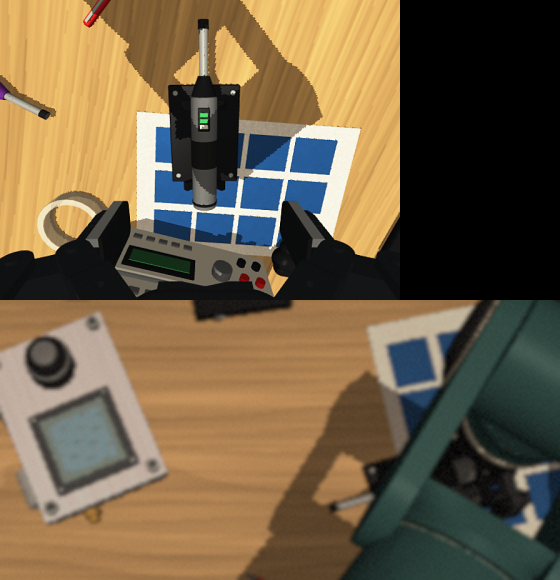

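The wrist view shows the detector vertical in the image and centred between the open fingers. In the half-size picture the tip is at (203,20), the black grip band at (204,152) and the tail at (204,207). I'll measure these at full resolution.

Run:
```python
from h import *
from rig import read_state
c=dict(np.load("w2.npz"));g=cv2.cvtColor(c["image"],cv2.COLOR_RGB2GRAY)
P,u,v=cloud(c);Z=np.zeros((480,640));Z[v,u]=P[:,2]
m=(Z>.055)&(Z<.1);m[:,:290]=0;m[:,365:]=0;m[335:]=0
r=np.nonzero(m.sum(1)>4)[0];print("rows",r.min(),r.max())
for k in (r.min()+1,60,100,150,180,200,215,240,265,285,310,r.max()-1):
    q=np.nonzero(m[k])[0];cc=q.mean() if len(q) else 0;print(k,len(q),round(cc,1),plane(c,[[cc,k]],.07)[0,:2].round(4))
print([(k,int(g[k,318:334].mean())) for k in range(205,340,5)])
```

```text
rows 30 334
31 19 325.0 [ 0.4528 -0.1562]
60 15 325.0 [ 0.457 -0.171]
100 15 325.0 [ 0.463  -0.1926]
150 39 325.0 [ 0.4712 -0.2213]
180 42 325.5 [ 0.4766 -0.2396]
200 42 325.5 [ 0.4802 -0.2523]
215 41 326.0 [ 0.4833 -0.2619]
240 43 326.0 [ 0.4881 -0.2787]
265 41 326.0 [ 0.493  -0.2961]
285 38 326.2 [ 0.4972 -0.3105]
310 38 326.5 [ 0.5027 -0.329 ]
333 29 326.0 [ 0.5074 -0.3469]
[(205, 145), (210, 24), (215, 64), (220, 64), (225, 65), (230, 17), (235, 17), (240, 17), (245, 16), (250, 17), (255, 17), (260, 17), (265, 16), (270, 15), (275, 64), (280, 64), (285, 64), (290, 64), (295, 75), (300, 91), (305, 109), (310, 130), (315, 130), (320, 126), (325, 132), (330, 19), (335, 124)]
```

Tip at (0.4527, -0.1557) and axis yaw 106.1°, so the grip point is about (0.4887, -0.2806). That is within 5 mm of the rest centre, as stated. I'll descend and grip.

Request:
jog_arm --rows '[{"tx":-2,"ty":0,"tz":20,"twist":0,"jaw":0},{"tx":-4,"ty":0,"tz":60,"twist":0,"jaw":0},{"tx":-4,"ty":0,"tz":100,"twist":0,"jaw":0},{"tx":-4,"ty":0,"tz":130,"twist":0,"jaw":0},{"tx":-4,"ty":0,"tz":143,"twist":0,"jaw":0},{"tx":-4,"ty":0,"tz":147,"twist":0,"jaw":0},{"tx":-4,"ty":0,"tz":147,"twist":0,"jaw":0},{"tx":-4,"ty":0,"tz":147,"twist":0,"jaw":0}]'

```text
t: 6.35
eef_pos: [0.4898, -0.2817, 0.0531]
tool_rot: [1.892, 2.505, 0.0]
contact_force: [0.5, -0.5, 0.1]
finger_gap: 0.0855
finger_force: 0.0
```

Request:
jog_arm --rows '[{"tx":0,"ty":0,"tz":0,"twist":0,"jaw":0.4},{"tx":0,"ty":0,"tz":0,"twist":0,"jaw":0.5},{"tx":0,"ty":0,"tz":0,"twist":0,"jaw":0.7},{"tx":0,"ty":0,"tz":0,"twist":0,"jaw":1},{"tx":0,"ty":0,"tz":0,"twist":0,"jaw":1},{"tx":0,"ty":0,"tz":0,"twist":0,"jaw":1},{"tx":0,"ty":0,"tz":0,"twist":0,"jaw":1},{"tx":0,"ty":0,"tz":0,"twist":0,"jaw":1}]' --grip_force 40

```text
t: 7.15
eef_pos: [0.4888, -0.2815, 0.0517]
tool_rot: [-1.894, -2.506, 0.001]
contact_force: [-5.0, 0.7, 6.2]
finger_gap: 0.0271
finger_force: 39.1
```

Run:
```python
from h import *
from rig import read_state
s=read_state();print(s["t"],s["eef_pos"].round(4),s["finger_gap"],s["finger_force"],s["contact_force"])
go(s,.4887,-.2806,.051,16.1)
```

```text
7.15 [ 0.4888 -0.2815  0.0517] 0.027070601882451185 39.06755268573761 [-5.0227978   0.6977218   6.24919903]
shift [0.9 0.1 0.7] twist -0.25 tool-y now 15.85
```

Request:
jog_arm --rows '[{"tx":0,"ty":0,"tz":-8,"twist":0,"jaw":1},{"tx":0,"ty":0,"tz":-25,"twist":0,"jaw":1},{"tx":0,"ty":0,"tz":-50,"twist":0,"jaw":1},{"tx":8,"ty":8,"tz":-70,"twist":0,"jaw":1},{"tx":25,"ty":24,"tz":-75,"twist":-1,"jaw":1},{"tx":50,"ty":48,"tz":-75,"twist":-3,"jaw":1},{"tx":75,"ty":72,"tz":-75,"twist":-5,"jaw":1},{"tx":98,"ty":94,"tz":-70,"twist":-7,"jaw":1},{"tx":110,"ty":104,"tz":-55,"twist":-7,"jaw":1},{"tx":114,"ty":108,"tz":-35,"twist":-7,"jaw":1},{"tx":114,"ty":108,"tz":-20,"twist":-7,"jaw":1},{"tx":114,"ty":108,"tz":-15,"twist":-7,"jaw":1}]'

```text
t: 8.35
eef_pos: [0.5608, -0.1423, 0.0645]
tool_rot: [-1.737, -2.615, 0.001]
contact_force: [0.3, -0.2, -2.4]
finger_gap: 0.0271
finger_force: 39.8
```

Request:
jog_arm --rows '[{"tx":0,"ty":0,"tz":0,"twist":0,"jaw":1},{"tx":0,"ty":0,"tz":0,"twist":0,"jaw":1},{"tx":0,"ty":0,"tz":0,"twist":0,"jaw":1}]'

```text
t: 8.65
eef_pos: [0.5621, -0.1427, 0.0673]
tool_rot: [1.738, 2.616, 0.001]
contact_force: [-0.1, -0.4, -2.3]
finger_gap: 0.0269
finger_force: 39.8
```

Run:
```python
from h import *
from rig import read_state,viewer
s=read_state();print(s["t"],s["eef_pos"].round(4),s["finger_gap"],s["finger_force"],s["contact_force"])
go(s,.5616,-.1426,.0672,22.9)
for n in ("wrist","top","scene"):
    c=viewer.camera(n); np.savez(n+"3.npz",**c); cv2.imwrite(f"pics/{n}3.png",c["image"][:,:,::-1])
    print(n,proj(c,[[.5249,-.0558,.0855],[.4921,.0221,.097],[.6764,.0992,.097]]).round(1).tolist())
```

```text
8.65 [ 0.5621 -0.1427  0.0673] 0.026945040871193947 39.788453578948975 [-0.07624454 -0.3744573  -2.26518051]
shift [ 0.3 -0.4  0.1] twist -0.09 tool-y now 22.81
wrist [[323.9, 46.8], [321.2, -523.2], [1689.7, -655.0]]
top [[338.7, 222.0], [303.4, 235.9], [269.6, 155.6]]
scene [[319.9, 256.3], [346.8, 239.1], [392.7, 295.3]]
```

View pics/wrist3.png

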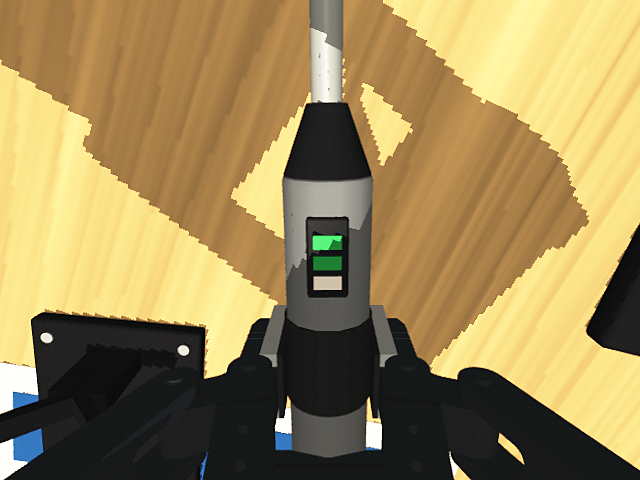

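The detector is held at its black band, at about (328,370), square to the fingers. The tip runs out of the picture at the top, so I'll check the tip and the lid edge in the other two views.

Run:
```python
from h import *
t=np.load("top3.npz")["image"];s=np.load("scene3.npz")["image"]
a=cv2.resize(t[145:270,205:365],(640,500)[::1],interpolation=2)
b=cv2.resize(s[200:320,250:410],(640,480),interpolation=2)
o=np.zeros((500,1280,3),np.uint8);o[:,:640]=a;o[:480,640:]=b
cv2.imwrite("pics/m3.png",cv2.resize(o,(800,312),interpolation=3)[:,:,::-1])
a=cv2.resize(t[190:250,280:370],(800,533),interpolation=2);cv2.imwrite("pics/m3t.png",a[:,:,::-1])
```

```text
(no output)
```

View pics/m3.png

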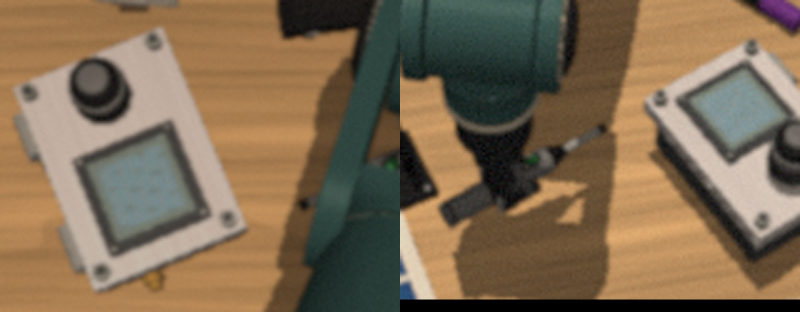

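The tip is at top (325.8,226.2) and scene (332.4,251.2), and the lid's -y edge is clear in both views. I'll fit that edge to sub-pixel in both and compare it with the tip.

```bash
cat >> h.py <<'E'
def edge(c,p0,p1,out,z):
    """refine world line p0-p1 (xy) at height z; out = outward normal xy; returns refined points"""
    g=cv2.cvtColor(c["image"],cv2.COLOR_RGB2LAB).astype(np.float32); g=cv2.GaussianBlur(g,(0,0),.7)
    res=[]
    for t in np.linspace(.1,.9,33):
        b=np.array(p0)*(1-t)+np.array(p1)*t; o=np.arange(-.010,.0101,.0005)
        W=np.c_[b+o[:,None]*np.array(out),np.full(len(o),z)]
        q=proj(c,W).astype(np.float32)
        pr=cv2.remap(g,q[:,:1].copy(),q[:,1:].copy(),cv2.INTER_LINEAR)[:,0]
        d=np.linalg.norm(np.gradient(pr,axis=0),axis=1); d[d<d.max()*.5]=0
        res.append(b+(o*d).sum()/d.sum()*np.array(out))
    return np.array(res)
E
python3 - <<'E'
from h import *
C=np.array([.5564,.1266]);a=np.radians(22.9);ex=np.array([np.cos(a),np.sin(a)]);ey=np.array([-ex[1],ex[0]])
for n in ("top3","scene3"):
    c=dict(np.load(n+".npz"))
    for nm,p,q,o in (("-y",C-.1*ex-.072*ey,C+.1*ex-.072*ey,-ey),("-x",C-.1*ex-.072*ey,C-.1*ex+.072*ey,-ex),("+x",C+.1*ex-.072*ey,C+.1*ex+.072*ey,ex)):
        e=edge(c,p,q,o,.097)-C; l=e@(ex if nm=="-y" else ey); k=e@(ey if nm=="-y" else ex)
        f=np.polyfit(l,k,1);r=k-np.polyval(f,l);g=abs(r-np.median(r))<.0015;f=np.polyfit(l[g],k[g],1)
        print(n,nm,"offset mm",(np.polyval(f,0)*1e3).round(2),"slope deg",np.degrees(f[0]).round(2),"rms",(np.std((k-np.polyval(f,l))[g])*1e3).round(2),g.sum())
t=dict(np.load("top3.npz"));s=dict(np.load("scene3.npz"))
for c,p in ((t,[325.8,226.2]),(s,[332.4,251.2])):
    w=plane(c,[p],.0855)[0,:2];print("tip",w.round(4),"chamber xy",((w-C)@ex).round(4),((w-C)@ey).round(4))
E
```

```text
top3 -y offset mm -71.59 slope deg -0.03 rms 0.18 32
top3 -x offset mm -100.03 slope deg 0.47 rms 0.73 33
top3 +x offset mm 100.31 slope deg -0.09 rms 0.97 20
scene3 -y offset mm -74.3 slope deg -0.13 rms 0.53 32
scene3 -x offset mm -99.67 slope deg -0.13 rms 0.39 28
scene3 +x offset mm 102.86 slope deg -0.87 rms 0.67 27
tip [ 0.5156 -0.0271] chamber xy -0.0974 -0.1258
tip [ 0.5152 -0.0208] chamber xy -0.0953 -0.1197
```

Request:
jog_arm --rows '[{"tx":6,"ty":0,"tz":0,"twist":0,"jaw":1},{"tx":14,"ty":0,"tz":0,"twist":0,"jaw":1},{"tx":22,"ty":0,"tz":0,"twist":0,"jaw":1},{"tx":28,"ty":0,"tz":0,"twist":0,"jaw":1},{"tx":30,"ty":0,"tz":0,"twist":0,"jaw":1},{"tx":30,"ty":0,"tz":0,"twist":0,"jaw":1},{"tx":30,"ty":0,"tz":0,"twist":0,"jaw":1},{"tx":30,"ty":0,"tz":0,"twist":0,"jaw":1}]'

```text
t: 9.6
eef_pos: [0.5502, -0.1147, 0.0663]
tool_rot: [1.738, 2.617, -0.0]
contact_force: [0.2, -0.9, -2.0]
finger_gap: 0.0272
finger_force: 39.8
```

Run:
```python
from h import *
from rig import read_state,viewer
s=read_state();print(s["t"],s["eef_pos"].round(4),s["contact_force"].round(1))
C=np.array([.5564,.1266]);a=np.radians(22.9);ex=np.array([np.cos(a),np.sin(a)]);ey=np.array([-ex[1],ex[0]])
p=s["eef_pos"][:2]-C;print("tcp chamber",p@ex,p@ey)
tip=C+ex*(p@ex)+ey*(p@ey+.1309)
o=np.zeros((400,800,3),np.uint8)
for i,n in enumerate(("top","scene")):
    c=viewer.camera(n); np.savez(n+"4.npz",**c)
    q=proj(c,[*tip,.0855])[0];u,v=np.round(q).astype(int)-20;print(n,q,"crop origin",u,v)
    o[:,400*i:400*i+400]=cv2.resize(c["image"][v:v+40,u:u+40],(400,400),interpolation=2)
    print(" face pt",proj(c,[*(C+ex*(p@ex)-.072*ey),.0855])[0])
cv2.imwrite("pics/m4.png",o[:,:,::-1])
```

```text
9.6 [ 0.5502 -0.1147  0.0663] [ 0.2 -0.9 -2. ]
tcp chamber -0.09957834341765019 -0.21987772177545056
top [310.94816681 233.50715085] crop origin 291 214
 face pt [303.89714732 236.47652258]
scene [341.18153256 244.66401007] crop origin 321 225
 face pt [346.48324727 241.71603447]
```

View pics/m4.png

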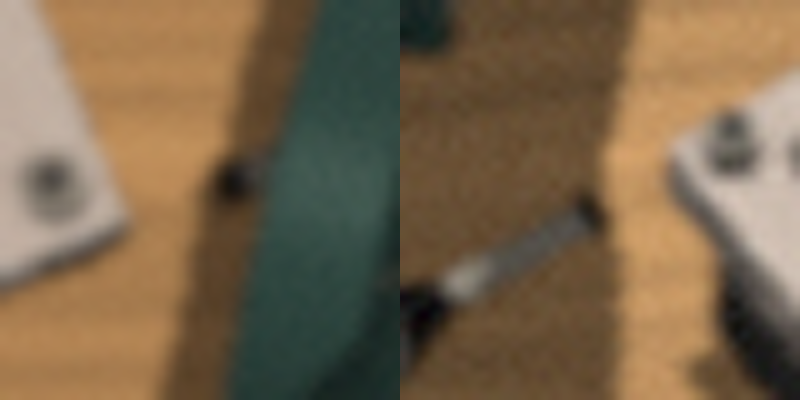

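Estimates of the gap are 17–22 mm: the tip is at top (312.5,232) and scene (341,245), the lid corner at top (304,236.8) and scene (347.8,241). I'll advance 10 mm and step back 6 mm along the joint to start the sweep.

Request:
jog_arm --rows '[{"tx":0,"ty":-3,"tz":0,"twist":0,"jaw":1},{"tx":2,"ty":-6,"tz":-0.5,"twist":0,"jaw":1},{"tx":5,"ty":-6,"tz":-1,"twist":0,"jaw":1},{"tx":8,"ty":-6,"tz":-1,"twist":0,"jaw":1},{"tx":10,"ty":-6,"tz":-1,"twist":0,"jaw":1},{"tx":10,"ty":-6,"tz":-1,"twist":0,"jaw":1},{"tx":10,"ty":-6,"tz":-1,"twist":0,"jaw":1},{"tx":10,"ty":-6,"tz":-1,"twist":0,"jaw":1}]'

```text
t: 10.5
eef_pos: [0.5408, -0.1076, 0.0673]
tool_rot: [1.737, 2.617, -0.0]
contact_force: [-0.0, -0.3, -2.7]
finger_gap: 0.0266
finger_force: 39.8
```

```bash
cat > look.py <<'E'
from h import *
from rig import read_state,viewer
import sys
s=read_state();print(s["t"],s["eef_pos"].round(4),s["contact_force"].round(1))
C=np.array([.5564,.1266]);a=np.radians(22.9);ex=np.array([np.cos(a),np.sin(a)]);ey=np.array([-ex[1],ex[0]])
p=s["eef_pos"][:2]-C;print("tcp chamber",(p@ex).round(4),(p@ey).round(4));go(s,.6,0,.0672,22.85)
tip=C+ex*(p@ex)+ey*(p@ey+.1309)
o=np.zeros((400,800,3),np.uint8)
for i,n in enumerate(("top","scene")):
    c=viewer.camera(n); np.savez(n+sys.argv[1]+".npz",**c)
    q=proj(c,[*tip,.0855])[0];u,v=np.round(q).astype(int)-20;print(n,q,"crop origin",u,v)
    o[:,400*i:400*i+400]=cv2.resize(c["image"][v:v+40,u:u+40],(400,400),interpolation=2)
    print(" face pt",proj(c,[[*(C+ex*(p@ex)-.072*ey),z] for z in (.0855,.097)]).tolist())
cv2.imwrite(f"pics/m{sys.argv[1]}.png",o[:,:,::-1])
E
python3 look.py 5
```

```text
10.5 [ 0.5408 -0.1076  0.0673] [-0.  -0.3 -2.7]
tcp chamber -0.1055 -0.2097
shift [76.2 96.4  0.1] twist 0.0 tool-y now 22.85
top [307.7612729  237.71674336] crop origin 288 218
 face pt [[304.9309671693733, 238.9095039230817], [304.66925490413723, 238.06844203340208]]
scene [343.07854842 241.32443737] crop origin 323 221
 face pt [[345.1977169404204, 240.14923434296244], [345.3676293972064, 237.70992503306638]]
```

View pics/m5.png

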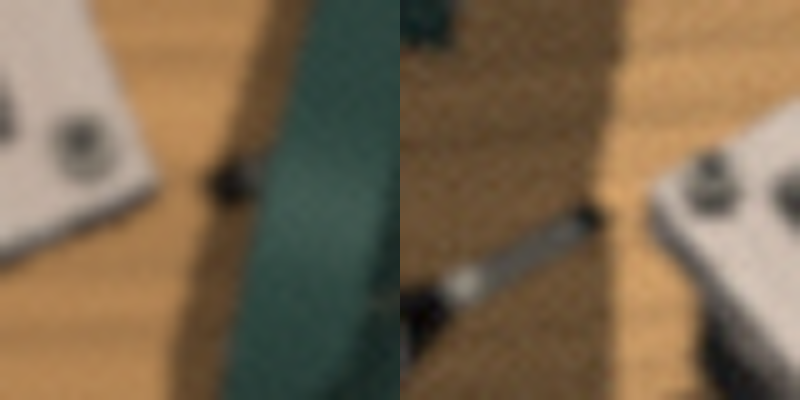

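Gap estimates are 7–11 mm, and the tip is just short of the near corner. I'll start the sweep at 3 mm per row.

Request:
jog_arm --rows '[{"tx":0.5,"ty":3,"tz":0,"twist":0,"jaw":1},{"tx":1,"ty":6,"tz":0,"twist":0,"jaw":1},{"tx":1,"ty":9,"tz":0,"twist":0,"jaw":1},{"tx":1,"ty":12,"tz":0,"twist":0,"jaw":1},{"tx":1,"ty":15,"tz":0,"twist":0,"jaw":1},{"tx":1,"ty":18,"tz":0,"twist":0,"jaw":1},{"tx":1,"ty":21,"tz":0,"twist":0,"jaw":1},{"tx":1,"ty":24,"tz":0,"twist":0,"jaw":1},{"tx":1,"ty":27,"tz":0,"twist":0,"jaw":1},{"tx":1,"ty":30,"tz":0,"twist":0,"jaw":1},{"tx":1,"ty":33,"tz":0,"twist":0,"jaw":1},{"tx":1,"ty":36,"tz":0,"twist":0,"jaw":1}]'

```text
t: 11.8
eef_pos: [0.5738, -0.0926, 0.0673]
tool_rot: [-1.737, -2.617, -0.0]
contact_force: [-0.2, 0.2, -3.4]
finger_gap: 0.0269
finger_force: 39.8
```

Request:
jog_arm --rows '[{"tx":0,"ty":3,"tz":0,"twist":0,"jaw":1},{"tx":0,"ty":6,"tz":0,"twist":0,"jaw":1},{"tx":0,"ty":9,"tz":0,"twist":0,"jaw":1},{"tx":0,"ty":12,"tz":0,"twist":0,"jaw":1},{"tx":0,"ty":15,"tz":0,"twist":0,"jaw":1},{"tx":0,"ty":18,"tz":0,"twist":0,"jaw":1},{"tx":0,"ty":21,"tz":0,"twist":0,"jaw":1},{"tx":0,"ty":24,"tz":0,"twist":0,"jaw":1},{"tx":0,"ty":27,"tz":0,"twist":0,"jaw":1},{"tx":0,"ty":30,"tz":0,"twist":0,"jaw":1},{"tx":0,"ty":33,"tz":0,"twist":0,"jaw":1},{"tx":0,"ty":36,"tz":0,"twist":0,"jaw":1}]'

```text
t: 13.0
eef_pos: [0.6069, -0.0787, 0.0673]
tool_rot: [1.737, 2.617, 0.0]
contact_force: [0.1, 0.1, -2.6]
finger_gap: 0.0267
finger_force: 39.8
```

Run:
```python
from h import *
from rig import read_state
s=read_state();print(s["t"],s["eef_pos"].round(4),s["contact_force"].round(1))
C=np.array([.5564,.1266]);a=np.radians(22.87);ex=np.array([np.cos(a),np.sin(a)]);ey=np.array([-ex[1],ex[0]])
p=s["eef_pos"][:2]-C;print("tcp chamber",(p@ex).round(4),(p@ey).round(4));go(s,.6,0,.0672,22.87)
```

```text
13.0 [ 0.6069 -0.0787  0.0673] [ 0.1  0.1 -2.6]
tcp chamber -0.0332 -0.2088
shift [75.2 24.1  0.1] twist -0.02 tool-y now 22.85
```

Tracking straight, with y = -208.8 mm and no contact. I'll continue.

Request:
jog_arm --rows '[{"tx":0,"ty":3,"tz":0,"twist":0,"jaw":1},{"tx":0,"ty":6,"tz":0,"twist":0,"jaw":1},{"tx":0,"ty":9,"tz":0,"twist":0,"jaw":1},{"tx":0,"ty":12,"tz":0,"twist":0,"jaw":1},{"tx":0,"ty":15,"tz":0,"twist":0,"jaw":1},{"tx":0,"ty":18,"tz":0,"twist":0,"jaw":1},{"tx":0,"ty":21,"tz":0,"twist":0,"jaw":1},{"tx":0,"ty":24,"tz":0,"twist":0,"jaw":1},{"tx":0,"ty":27,"tz":0,"twist":0,"jaw":1},{"tx":0,"ty":30,"tz":0,"twist":0,"jaw":1},{"tx":0,"ty":33,"tz":0,"twist":0,"jaw":1},{"tx":0,"ty":36,"tz":0,"twist":0,"jaw":1}]'

```text
t: 14.2
eef_pos: [0.6401, -0.0647, 0.0673]
tool_rot: [-1.737, -2.617, 0.0]
contact_force: [-0.7, 0.4, -2.1]
finger_gap: 0.0268
finger_force: 39.8
```

Request:
jog_arm --rows '[{"tx":0,"ty":3,"tz":0,"twist":0,"jaw":1},{"tx":0,"ty":6,"tz":0,"twist":0,"jaw":1},{"tx":0,"ty":9,"tz":0,"twist":0,"jaw":1},{"tx":0,"ty":12,"tz":0,"twist":0,"jaw":1},{"tx":0,"ty":15,"tz":0,"twist":0,"jaw":1},{"tx":0,"ty":18,"tz":0,"twist":0,"jaw":1},{"tx":0,"ty":21,"tz":0,"twist":0,"jaw":1},{"tx":0,"ty":24,"tz":0,"twist":0,"jaw":1},{"tx":0,"ty":27,"tz":0,"twist":0,"jaw":1},{"tx":0,"ty":30,"tz":0,"twist":0,"jaw":1},{"tx":0,"ty":33,"tz":0,"twist":0,"jaw":1},{"tx":0,"ty":36,"tz":0,"twist":0,"jaw":1}]'

```text
t: 15.4
eef_pos: [0.6733, -0.0507, 0.0673]
tool_rot: [-1.737, -2.617, 0.0]
contact_force: [0.2, -0.0, -2.9]
finger_gap: 0.027
finger_force: 39.8
```

Request:
jog_arm --rows '[{"tx":0,"ty":3,"tz":0,"twist":0,"jaw":1},{"tx":0,"ty":6,"tz":0,"twist":0,"jaw":1},{"tx":0,"ty":9,"tz":0,"twist":0,"jaw":1},{"tx":0,"ty":12,"tz":0,"twist":0,"jaw":1},{"tx":0,"ty":15,"tz":0,"twist":0,"jaw":1},{"tx":0,"ty":18,"tz":0,"twist":0,"jaw":1},{"tx":0,"ty":21,"tz":0,"twist":0,"jaw":1},{"tx":0,"ty":24,"tz":0,"twist":0,"jaw":1},{"tx":0,"ty":27,"tz":0,"twist":0,"jaw":1},{"tx":0,"ty":30,"tz":0,"twist":0,"jaw":1},{"tx":0,"ty":33,"tz":0,"twist":0,"jaw":1},{"tx":0,"ty":36,"tz":0,"twist":0,"jaw":1}]'

```text
t: 16.6
eef_pos: [0.7065, -0.0367, 0.0673]
tool_rot: [1.737, 2.617, 0.0]
contact_force: [1.0, -0.4, -2.9]
finger_gap: 0.0268
finger_force: 39.8
```

Request:
jog_arm --rows '[{"tx":0,"ty":3,"tz":0,"twist":0,"jaw":1},{"tx":0,"ty":6,"tz":0,"twist":0,"jaw":1},{"tx":0,"ty":9,"tz":0,"twist":0,"jaw":1},{"tx":0,"ty":12,"tz":0,"twist":0,"jaw":1},{"tx":0,"ty":15,"tz":0,"twist":0,"jaw":1},{"tx":0,"ty":18,"tz":0,"twist":0,"jaw":1},{"tx":0,"ty":21,"tz":0,"twist":0,"jaw":1},{"tx":0,"ty":24,"tz":0,"twist":0,"jaw":1},{"tx":0,"ty":27,"tz":0,"twist":0,"jaw":1},{"tx":0,"ty":30,"tz":0,"twist":0,"jaw":1},{"tx":0,"ty":33,"tz":0,"twist":0,"jaw":1},{"tx":0,"ty":36,"tz":0,"twist":0,"jaw":1}]'

```text
t: 17.8
eef_pos: [0.7396, -0.0228, 0.0673]
tool_rot: [-1.737, -2.617, 0.0]
contact_force: [0.7, -0.6, -3.3]
finger_gap: 0.0267
finger_force: 39.8
```

```bash
python3 look.py 6
```

```text
17.8 [ 0.7396 -0.0228  0.0673] [ 0.7 -0.6 -3.3]
tcp chamber 0.1107 -0.2089
shift [ 7.520e+01 -1.198e+02  1.000e-01] twist -0.0 tool-y now 22.85
top [270.85116497 152.02036326] crop origin 251 132
 face pt [[268.427050687862, 153.0164158378348], [267.8165322789915, 151.36178019846358]]
scene [392.92870534 301.89136878] crop origin 373 282
 face pt [[394.84685168779873, 300.7091250419629], [395.3565415079354, 298.50732171594865]]
```

View pics/m6.png

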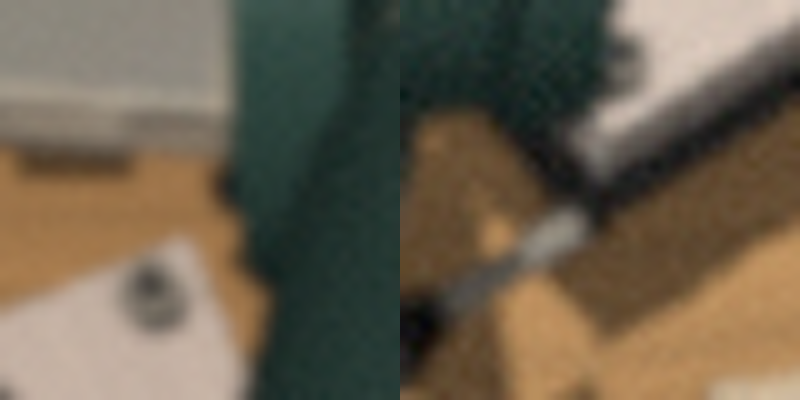

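The sweep is complete. In the top crop the tip at (220,185) is past the far corner at (190,238), with a gap of about 10 mm and no contact force. Now I'll back off, lift and return to above the rest.

Request:
jog_arm --rows '[{"tx":-10,"ty":0,"tz":0,"twist":0,"jaw":1},{"tx":-30,"ty":0,"tz":-10,"twist":0,"jaw":1},{"tx":-50,"ty":-10,"tz":-35,"twist":0,"jaw":1},{"tx":-65,"ty":-35,"tz":-55,"twist":0,"jaw":1},{"tx":-75,"ty":-72,"tz":-60,"twist":1,"jaw":1},{"tx":-85,"ty":-110,"tz":-60,"twist":2,"jaw":1},{"tx":-95,"ty":-150,"tz":-60,"twist":3,"jaw":1},{"tx":-105,"ty":-190,"tz":-60,"twist":4,"jaw":1},{"tx":-115,"ty":-230,"tz":-60,"twist":5,"jaw":1},{"tx":-125,"ty":-270,"tz":-60,"twist":6,"jaw":1},{"tx":-135,"ty":-305,"tz":-60,"twist":7,"jaw":1},{"tx":-141,"ty":-325,"tz":-60,"twist":7,"jaw":1}]'

```text
t: 19.1
eef_pos: [0.4926, -0.2809, 0.1277]
tool_rot: [1.896, 2.504, -0.001]
contact_force: [0.3, -0.3, -2.6]
finger_gap: 0.0268
finger_force: 40.0
```

Request:
jog_arm --rows '[{"tx":0,"ty":-5,"tz":0,"twist":0,"jaw":1},{"tx":0,"ty":-6,"tz":0,"twist":0,"jaw":1},{"tx":0,"ty":-6,"tz":0,"twist":0,"jaw":1},{"tx":0,"ty":-6,"tz":0,"twist":0,"jaw":1},{"tx":0,"ty":-6,"tz":0,"twist":0,"jaw":1}]'

```text
t: 19.6
eef_pos: [0.4894, -0.2802, 0.1272]
tool_rot: [-1.893, -2.507, -0.0]
contact_force: [0.6, -0.7, -3.3]
finger_gap: 0.0268
finger_force: 40.0
```

Run:
```python
from h import *
from rig import read_state
s=read_state();print(s["t"],s["eef_pos"].round(4),s["contact_force"].round(1),s["finger_gap"])
go(s,.4888,-.2815,.0517,15.87)
```

```text
19.6 [ 0.4894 -0.2802  0.1272] [ 0.6 -0.7 -3.3] 0.026783336261359498
shift [-1.1 -1.  75.5] twist 0.03 tool-y now 15.9
```

Request:
jog_arm --rows '[{"tx":-1,"ty":-1,"tz":15,"twist":0,"jaw":1},{"tx":-1,"ty":-1,"tz":35,"twist":0,"jaw":1},{"tx":-1,"ty":-1,"tz":52,"twist":0,"jaw":1},{"tx":-1,"ty":-1,"tz":62,"twist":0,"jaw":1},{"tx":-1,"ty":-1,"tz":67,"twist":0,"jaw":1},{"tx":-1,"ty":-1,"tz":71,"twist":0,"jaw":1},{"tx":-1,"ty":-1,"tz":73.5,"twist":0,"jaw":1},{"tx":-1,"ty":-1,"tz":75,"twist":0,"jaw":1},{"tx":-1,"ty":-1,"tz":75,"twist":0,"jaw":1},{"tx":-1,"ty":-1,"tz":75,"twist":0,"jaw":1}]'

```text
t: 20.6
eef_pos: [0.4883, -0.2819, 0.0527]
tool_rot: [1.894, 2.506, 0.0]
contact_force: [-0.4, 0.2, -3.4]
finger_gap: 0.0264
finger_force: 40.0
```

Request:
jog_arm --rows '[{"tx":0,"ty":0,"tz":0.5,"twist":0,"jaw":1},{"tx":0,"ty":0,"tz":1,"twist":0,"jaw":1},{"tx":0,"ty":0,"tz":1,"twist":0,"jaw":1},{"tx":0,"ty":0,"tz":1,"twist":0,"jaw":1}]'

```text
t: 21.0
eef_pos: [0.4886, -0.282, 0.0519]
tool_rot: [1.893, 2.506, 0.0]
contact_force: [1.6, 0.8, 4.2]
finger_gap: 0.0264
finger_force: 40.7
```

Seated: the force changed from -3.4 to +4.2 N at the original height. I'll release gently and lift.

Request:
jog_arm --rows '[{"tx":0,"ty":0,"tz":0,"twist":0,"jaw":0.6},{"tx":0,"ty":0,"tz":0,"twist":0,"jaw":0.4},{"tx":0,"ty":0,"tz":0,"twist":0,"jaw":0.2},{"tx":0,"ty":0,"tz":0,"twist":0,"jaw":0},{"tx":0,"ty":0,"tz":0,"twist":0,"jaw":0},{"tx":0,"ty":0,"tz":0,"twist":0,"jaw":0},{"tx":0,"ty":0,"tz":0,"twist":0,"jaw":0}]'

```text
t: 21.7
eef_pos: [0.4882, -0.2818, 0.0513]
tool_rot: [-1.894, -2.507, 0.0]
contact_force: [-0.2, -0.2, 0.4]
finger_gap: 0.0854
finger_force: 0.0
```

Request:
jog_arm --rows '[{"tx":0,"ty":0,"tz":-8,"twist":0,"jaw":0},{"tx":0,"ty":0,"tz":-30,"twist":0,"jaw":0},{"tx":0,"ty":0,"tz":-65,"twist":0,"jaw":0},{"tx":0,"ty":0,"tz":-105,"twist":0,"jaw":0},{"tx":0,"ty":0,"tz":-135,"twist":0,"jaw":0},{"tx":0,"ty":0,"tz":-147,"twist":0,"jaw":0},{"tx":0,"ty":0,"tz":-147,"twist":0,"jaw":0},{"tx":0,"ty":0,"tz":-147,"twist":0,"jaw":0}]'

```text
t: 22.5
eef_pos: [0.4879, -0.2816, 0.1971]
tool_rot: [-1.893, -2.506, 0.0]
contact_force: [0.1, -0.3, -0.8]
finger_gap: 0.0855
finger_force: 0.0
```

Run:
```python
from h import *
from rig import read_state,viewer
s=read_state();print(s["t"],s["eef_pos"].round(4),s["finger_gap"])
c=viewer.camera("wrist")
P,u,v=cloud(c);Z=np.zeros((480,640));Z[v,u]=P[:,2]
m=(Z>.055)&(Z<.1);m[:,:290]=0;m[:,365:]=0;m[345:]=0
r=np.nonzero(m.sum(1)>4)[0];print("rows",r.min(),r.max())
for k in (r.min()+1,60,100,150,200,240,285,310):
    q=np.nonzero(m[k])[0];print(k,len(q),plane(c,[[q.mean(),k]],.07)[0,:2].round(4),"zmax",Z[k][q].max().round(4))
b=viewer.camera("top")["image"][60:380,140:540]
cv2.imwrite("pics/end.png",np.hstack([cv2.resize(c["image"],(400,320)),b])[:,:,::-1])
```

```text
22.5 [ 0.4879 -0.2816  0.1971] 0.08547075762826635
rows 21 332
22 19 [ 0.4528 -0.1566] zmax 0.0759
60 16 [ 0.4586 -0.1758] zmax 0.0753
100 15 [ 0.4644 -0.1973] zmax 0.0743
150 43 [ 0.4725 -0.226 ] zmax 0.0847
200 42 [ 0.4815 -0.2568] zmax 0.0859
240 43 [ 0.4894 -0.2831] zmax 0.0843
285 67 [ 0.4984 -0.3148] zmax 0.0837
310 38 [ 0.504  -0.3332] zmax 0.0842
```

View pics/end.png

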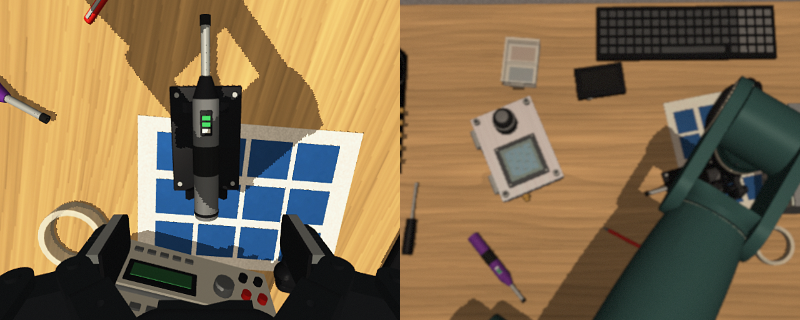

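The detector lies level in both forks. Its tip is at (0.4528, -0.1566), the same place as before, and nothing else has moved. I'll hand in.

```bash
python3 -c "
from rig import robot
print(robot.hand_in())"
```

```text
the job is handed in; nothing more can be done
None
```

I pressed the button to its stop and let it up, swept the joint near to far at 3 cm/s with a gap of roughly 6–11 mm and no contact felt, laid the detector back in both forks tip the same way, and handed in at about 22.6 s; no verdict came back.

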